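# Shift the paint mixer into speed three

## Task

Put the paint mixer into speed three: by pushing with the fingertips only, move the ball-topped lever out of its park slot, along the cross lane of the gate and fully home into the slot marked by the tile with three raised pips, without running it into any other numbered slot. Push it gently and leave the pot, the bottle and the mug where they stand, and finish clear of everything.

Things in the scene. Friction and masses are not known exactly. Their poses are not given: they have to be found in the camera images.
- mixer: Bench paint mixer, fixed, grey housing 200 (x) by 330 (y) mm, deck 104 mm above the work surface; beyond it (x 100 to 245 mm) a jar lies on rubber rollers, up to 137 mm high. Origin: on the work surface under the gate's centre; x points away from the robot ('far'), y to the left, turned by the mixer's yaw. All x, y in these notes are in this frame.
- gate (a point): Centre of the gate: dark grey metal plate 120 (x) by 168 (y) mm in the deck, top 108 mm high. Its 18 mm wide cut-outs: a cross lane along y through the centre (y from -39 to 39 mm), and at each end of the lane (y = 30 and -30 mm) one numbered slot towards +x and one towards -x, ending at x = 32 and -32 mm: four in all.
- park (a point): End of the unmarked park slot where the stalk stops in the gate (x = -26, y = 0 mm, at plate height). The slot, 18 mm wide, runs from the middle of the cross lane towards -x, to x = -32 mm. The lever starts in it, at its end or up to 10 mm from it. Opposite the park slot the lane's far edge is plain and stops the lever.
- knob (a point): Centre of the lever's black ball knob, 36 mm across. The 12 mm stalk tilts about a pivot under the gate's centre, 14 mm above the work surface and 170 mm from the knob; gate edges stop it; it stays where left; 3 to 5 N moves it. The knob moves 1.8 times as far as the stalk in the gate: about y = +-50 (at most +-56) mm at the lane's ends. Its height: 184 mm upright, 178 parked, 171 in a numbered slot.
- shift_fore (a joint): Fore-aft tilt of the lever, rad: 0 upright (stalk in the cross lane, free play +-0.03), positive away from the robot along the mixer's +x; about +0.27 at the end of a far slot, -0.27 at the end of a near slot or the park slot.
- shift_side (a joint): Sideways tilt of the lever, rad: 0 in the middle (park), positive to the left along the mixer's +y; about +0.30 in the left column and -0.30 in the right column, with free play +-0.03.
- mark_three (a point): Centre of the top of the white tile (40 by 40 by 3 mm) with three raised black pips (13 mm across) in a diagonal row. Each numbered slot has one tile, with one to four pips, on the plate just outside it (away from the park slot): tiles lie at x = +-23, y = +-61 mm of the mixer frame, 111 mm high. A tile's slot is the one in the same quarter of the gate (same signs of x and y).
- home_far_left (a point): Where the knob's centre is when the lever is fully home in the far left slot, seen from the robot: x, y = +43, +50 mm of the mixer frame, 171 mm high.
- home_far_right (a point): Where the knob's centre is when the lever is fully home in the far right slot, seen from the robot: x, y = +43, -50 mm of the mixer frame, 171 mm high.
- home_near_left (a point): Where the knob's centre is when the lever is fully home in the near left slot, seen from the robot: x, y = -43, +50 mm of the mixer frame, 171 mm high.
- home_near_right (a point): Where the knob's centre is when the lever is fully home in the near right slot, seen from the robot: x, y = -43, -50 mm of the mixer frame, 171 mm high.
- pot: Bystander: small closed white paint pot, 42 mm across, 42 mm high, standing loose on the mixer's deck left of the gate. Origin: centre of its underside.
- bottle: Bystander: white bottle, 56 mm across, 150 mm high, standing loose on the table left of the mixer. Origin: centre of its underside.
- mug: Bystander: white mug, 76 mm across, 85 mm high, standing loose on the table right of the mixer. Origin: centre of its underside.

How it is judged:
At the end, for the whole second after the job is handed in: The knob's centre is within 14 mm (seen from above) of its place at the very end of the slot marked with three pips, and the lever is at rest (((horizontal distance between knob and home_far_left below 0.014 m and horizontal distance between mark_three and home_far_left below 0.045 m) or (horizontal distance between knob and home_far_right below 0.014 m and horizontal distance between mark_three and home_far_right below 0.045 m) or (horizontal distance between knob and home_near_left below 0.014 m and horizontal distance between mark_three and home_near_left below 0.045 m) or (horizontal distance between knob and home_near_right below 0.014 m and horizontal distance between mark_three and home_near_right below 0.045 m)) and velocity of joint shift_fore between -0.05 and 0.05 rad/s and velocity of joint shift_side between -0.05 and 0.05 rad/s); the robot touches nothing.
It fails at once if the lever is run into a numbered slot other than the one marked with three pips ((horizontal distance between knob and home_far_left below 0.02 m and not (horizontal distance between mark_three and home_far_left below 0.045 m)) or (horizontal distance between knob and home_far_right below 0.02 m and not (horizontal distance between mark_three and home_far_right below 0.045 m)) or (horizontal distance between knob and home_near_left below 0.02 m and not (horizontal distance between mark_three and home_near_left below 0.045 m)) or (horizontal distance between knob and home_near_right below 0.02 m and not (horizontal distance between mark_three and home_near_right below 0.045 m))).
It fails at once if the lever is pushed or squeezed with more than 40 N (contact force between the fingers and shift_side above 40 N).
It fails at once if the pot is moved, lifted or tipped (distance of pot from where it was at the start of the episode above 0.02 m or angle between pot's own z axis and vertical above 0.35 rad).
It fails at once if the bottle is moved, lifted or tipped (distance of bottle from where it was at the start of the episode above 0.02 m or angle between bottle's own z axis and vertical above 0.35 rad).
It fails at once if the mug is moved, lifted or tipped (distance of mug from where it was at the start of the episode above 0.02 m or angle between mug's own z axis and vertical above 0.35 rad).
It also fails if it takes over 48 s, if anything falls off the work surface, if the arm or the gripper's body presses on something with over 40 N, if the wrist force passes 120 N, or if a joint passes its speed limit or range.

## Robot

A 7-joint arm with a two-finger parallel gripper is mounted at the origin on the work surface. World frame = base frame: x ahead of the robot, y to its left, z up, the work surface at z = 0. Lengths are in m, angles in rad, forces in N, time in s.
With the tool pointing down it reaches from about 0.425 to 0.95 m from the base axis. Payload 4.7 kg.
Tool frame: the origin (TCP) lies on the front face of the gripper's body, between the roots of the fingers; the fingertips stand 70 mm ahead of it and the grasp point (between the pads) lies 51 mm ahead of it (arm.grip_depth is the distance from the TCP to the grasp point, in m); z points along the fingers, x is the direction in which the jaws open and shut, and the axes are right-handed (so a half turn about z gives the same grasp; the last joint's range is limited). The gripper opens to 87 mm and grips with 3 to 60 N. Pads are 19 mm wide; open, the fingers measure 117 mm over their backs; the gripper's body (75 mm by 190 mm) begins 51 mm behind the grasp point.
Start: joints at [1.091, 0.469, -0.049, 1.532, 0.024, 1.141, -0.082], TCP at [0.294, -0.608, 0.292] pointing down, gripper open.
Joint ranges: [-2.59, 2.59], [-0.33, 1.99], [-1.39, 1.29], [0.1, 2.45], [-1.04, 4.18], [0.21, 1.99], [-2.66, 2.66]. Speed limits (rad/s): [2.57, 2.57, 3.14, 3.14, 3.14, 3.14, 3.14].

## Interface

Orientations are given as a unit quaternion [x, y, z, w].
In Python, from cell import arm gives the robot as it stands. The module is installed in compiled form; this text tells all that it offers. Calls block until the motion is done:
- arm.movep(position, orientation): joint-space move of the TCP to a pose.
- arm.move_linear(position, orientation=None, v=0.15, threshold=None): straight line of the TCP; orientation=None keeps the orientation; v is the mean speed in m/s. With threshold (N) it stops when the force on the tool has changed by that much, and returns True; else False.
- arm.move_joints(angles): joint-space move.
- arm.move_gripper(opening, f_grip=None): finger opening in m; f_grip is the grip in N (None keeps the last); returns when the fingers have stopped.
- arm.pause(seconds).
- arm.ik(position, orientation): joint angles nearest the present ones, or None.
- arm.read_state(): the state.
- arm.get_image(name): name is "side" or "top" or "wrist"; returns (picture, depth): 400x640x3 uint8, red, green, blue; 400x640 float32, m along the optical axis (not along the pixel's ray), 0 where there is no reading.
- arm.camera_params(name): a dict with "fovy" (degrees; the focal length in pixels is half the picture's height over the tangent of half this angle, whatever the lens; pixels are square), "cx", "cy" (the principal point, pixels), "k1" (the pictures are not rectified: a ray, as slopes to the right and down, at radius r is drawn at 1 + k1 r^2 times it, then the intrinsics apply), "R" (3x3) and "t" (3): a world point X has camera coordinates R X + t. Camera axes: x right, y down, z forward; pixel columns grow to the right and rows downward; lengths in m; the calibration is good to about 2 mm. A picture is of the moment at which its call begins: read the wrist's pose just before it. camera_params takes no time and is no camera call; for the wrist camera it gives the pose at the moment of the call.
A pose or a line that the arm cannot do raises arm.IKError and nothing moves.
- arm.hand_in(): hands the job in, once; it reports no verdict.
The state is a dict: "t": time; "joint_pos": joint angles; "joint_velocities": joint speeds; "joint_efforts": joint torques, N m; "tool_pos": TCP position; "ee_rot": TCP orientation; "ft_force": force on the tool from outside, world axes, zero at the start; "wrist_torque": the same for the moment, N m; "width": finger opening in m.
Only numpy, scipy, OpenCV 4.12 (cv2) and the standard library are available. Lean on these libraries where they do the work, as an engineer would, in place of code of your own. Each camera call takes 0.05 s, during which the arm holds its last target.

## Working session

There is one attempt and no reset: what is moved stays moved. The work goes in short steps, each a Python script; the robot and the scene stay as the last script left them, time stands still between calls to the robot, and variables do not carry over. Pictures are saved under pics/ and viewed, and the job is handed in when it is done.

```bash
mkdir -p pics; cat > h.py <<'E'
import numpy as np, cv2
from cell import arm
def snap(n,f):
    p=arm.camera_params(n); im,d=arm.get_image(n)
    cv2.imwrite('pics/%s.png'%f,im[:,:,::-1]); np.savez('pics/%s.npz'%f,im=im,d=d,**{k:np.array(v) for k,v in p.items()})
    return im,d,p
def load(f): 
    z=np.load('pics/%s.npz'%f); return z['im'],z['d'],{k:z[k] for k in('fovy','cx','cy','k1','R','t')}
def ray(p,u,v):
    f=200/np.tan(np.radians(float(p['fovy']))/2)
    K=np.array([[f,0,float(p['cx'])],[0,f,float(p['cy'])],[0,0,1]])
    q=cv2.undistortPoints(np.array([[[u,v]]],float),K,np.array([float(p['k1']),0,0,0]))[0,0]
    R=np.array(p['R']);t=np.array(p['t'])
    return -R.T@t, R.T@np.array([q[0],q[1],1.])
def onz(p,u,v,z):
    c,d=ray(p,u,v); return c+d*(z-c[2])/d[2]
def atd(p,u,v,dep):
    c,d=ray(p,u,v); return c+d*dep
E
python3 - <<'E'
from h import *
for n in('side','top','wrist'):
    im,d,p=snap(n,n+'0'); print(n,p)
print(arm.read_state())
E
```

```text
side {'fovy': 56.38566438449098, 'cx': 323.7769301541142, 'cy': 199.127682099622, 'k1': -0.05717448567224867, 'R': array([[-0.68314827, -0.73009821,  0.01628055],
       [-0.46038224,  0.41325715, -0.78566324],
       [ 0.56688327, -0.54421975, -0.61844015]]), 't': array([0.38249727, 0.35571339, 0.79839844])}
top {'fovy': 43.08898758450346, 'cx': 326.99425498914877, 'cy': 188.19250203676197, 'k1': -0.0037337607830570576, 'R': array([[-0.007797  , -0.99989931, -0.01185643],
       [-0.98702184,  0.00959735, -0.16029903],
       [ 0.16039668,  0.0104527 , -0.98699729]]), 't': array([0.04005943, 0.57310683, 1.12746776])}
wrist {'fovy': 63.886183499847874, 'cx': 315.3762360964205, 'cy': 201.38910572577882, 'k1': -0.05929598525022525, 'R': array([[ 0.43660003, -0.89965295, -0.00223415],
       [-0.86535421, -0.42063151,  0.27245406],
       [-0.24605385, -0.11702012, -0.9621662 ]]), 't': array([-0.673796  , -0.03426407,  0.39118068])}
{'t': 0.15, 'joint_pos': array([ 1.09111989,  0.46926384, -0.04858383,  1.53338281,  0.02414717,
        1.14102949, -0.08231377]), 'joint_velocities': array([-0.00019755, -0.00371218,  0.00135837, -0.00404982, -0.00179583,
       -0.0008422 , -0.0003692 ]), 'joint_efforts': array([ 1.28990756e-03, -5.08429742e+01, -8.04673880e-02, -2.36420077e+01,
       -6.13455847e-02,  3.55842139e-02,  1.12849120e-04]), 'tool_pos': array([ 0.29392697, -0.60726111,  0.2914508 ]), 'ee_rot': array([ 8.47255117e-01, -5.31185662e-01, -6.57936504e-04, -3.56552466e-04]), 'ft_force': array([-0.35755298,  0.38500099,  0.21063383]), 'wrist_torque': array([-0.03684839, -0.0171072 ,  0.00375309]), 'width': 0.08663632979289036}
```

View pics/top0.png

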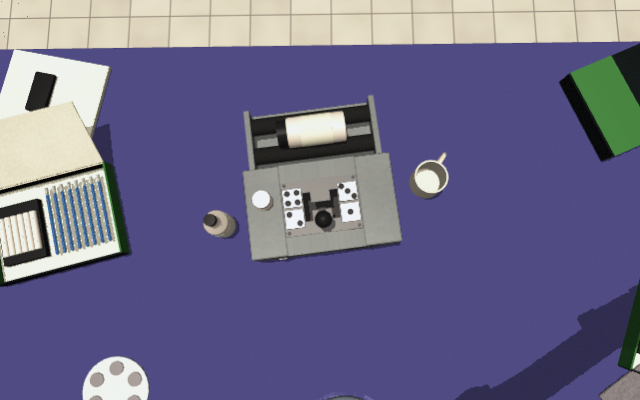

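View pics/side0.png

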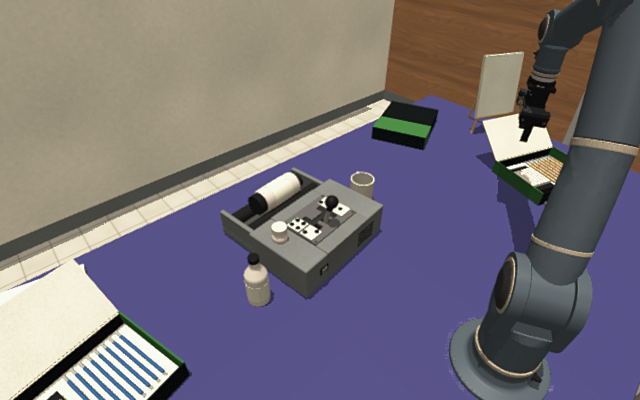

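The top view shows the tiles near (291,198), (294,217), (347,190) and (350,211), with the knob at (323,218). I'll zoom in to count the pips.

```bash
python3 - <<'E'
from h import *
im,d,p=load('top0')
c=im[140:270,230:410,::-1]
cv2.imwrite('pics/topz.png',cv2.resize(c,None,fx=4.4,fy=4.4,interpolation=cv2.INTER_CUBIC))
E
```

```text
(no output)
```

View pics/topz.png

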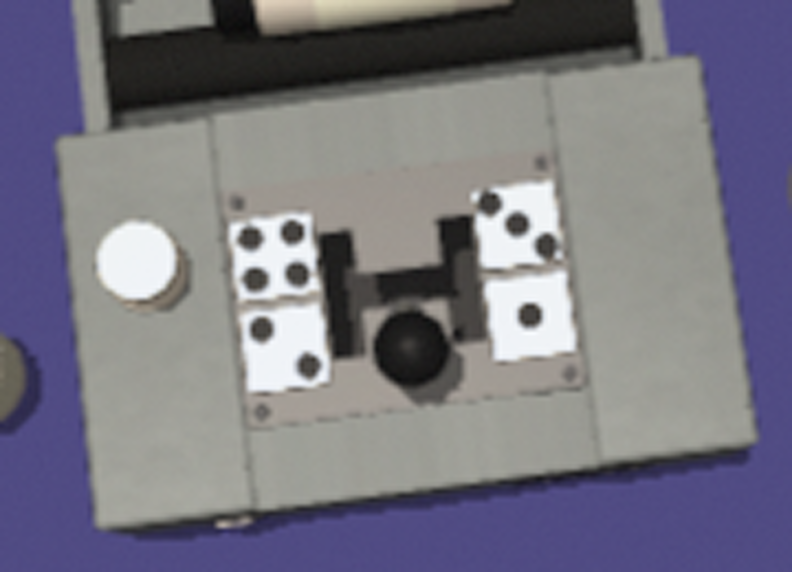

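In the zoom the far-right tile carries three pips in a diagonal, the far-left four, the near-left two and the near-right one. So the target is the far-right slot. Next I'll fit the mixer frame from the tiles and find the knob.

```bash
cat >> h.py <<'E'
def tiles(im):
    g=(im.min(2)>200).astype(np.uint8)
    return g
def fit(m,w):
    m=np.array(m);w=np.array(w);mc=m.mean(0);wc=w.mean(0);a=m-mc;b=w-wc
    th=np.arctan2((a[:,0]*b[:,1]-a[:,1]*b[:,0]).sum(),(a*b).sum())
    R=np.array([[np.cos(th),-np.sin(th)],[np.sin(th),np.cos(th)]])
    o=wc-R@mc; return th,o,R,w-(m@R.T+o)
E
python3 - <<'E'
from h import *
im,d,p=load('top0')
g=(im.min(2)>190).astype(np.uint8)
g[:, :278]=0; g[:,365:]=0; g[:175]=0; g[235:]=0
n,l,s,c=cv2.connectedComponentsWithStats(g)
print(s,c)
# left/right columns as outlines
W=[];M=[]
cnts,_=cv2.findContours(g,cv2.RETR_EXTERNAL,cv2.CHAIN_APPROX_NONE)
for k in cnts:
    if cv2.contourArea(k)<100: continue
    r=cv2.minAreaRect(k); print('rect',r)
    q=onz(p,*r[0],.111); print(q)
k=(im.max(2)<45).astype(np.uint8); 
k[:, :300]=0;k[:,345:]=0;k[:205]=0;k[232:]=0
n,l,s,c=cv2.connectedComponentsWithStats(k);print(s,c)
print('depth knob',[(u,v,d[v,u]) for u,v in((323,218),(323,214),(258,198),(430,178))], atd(p,323,218,d[218,323]),atd(p,340,240,d[240,340]))
E
```

```text
[[     0      0    640    400 254937]
 [   338    181     19     20    236]
 [   337    184      2      2      3]
 [   282    188     21     20    216]
 [   340    201     21     21    318]
 [   284    209     21     20    290]] [[319.48830495 199.47302275]
 [347.13135593 190.78813559]
 [337.33333333 184.33333333]
 [291.78240741 197.81018519]
 [350.08805031 211.44968553]
 [294.2137931  218.61724138]]
rect ((294.25384521484375, 218.53079223632812), (18.729244232177734, 18.729244232177734), 82.87498474121094)
[0.49697597 0.10589309 0.111     ]
rect ((350.0400085449219, 211.27996826171875), (18.667619705200195, 18.667619705200195), 81.8698959350586)
[ 0.5116818  -0.01528304  0.111     ]
rect ((291.72308349609375, 197.7846221923828), (18.357139587402344, 18.605207443237305), 82.87498474121094)
[0.54248007 0.11153967 0.111     ]
rect ((347.15997314453125, 190.6199951171875), (18.24335479736328, 18.526199340820312), 81.8698959350586)
[ 0.55714592 -0.00967624  0.111     ]
[[     0      0    640    400 255686]
 [   304    205      6     16     68]
 [   316    205     18      4     39]
 [   315    211     17     17    203]
 [   333    215      2      2      4]] [[319.4997536  199.48002237]
 [306.73529412 212.27941176]
 [323.58974359 205.69230769]
 [323.02463054 218.87684729]
 [333.5        215.5       ]]
depth knob [(323, 218, np.float32(1.0120549)), (323, 214, np.float32(1.0146908)), (258, 198, np.float32(1.0696201)), (430, 178, np.float32(1.216837))] [0.48875327 0.04189941 0.1968042 ] [0.44989636 0.00720843 0.10815548]
```

```bash
cat >> h.py <<'E'
TH,O,RM,RES=fit([[-.023,.061],[-.023,-.061],[.023,.061],[.023,-.061]],[[0.49697597,0.10589309],[0.5116818,-0.01528304],[0.54248007,0.11153967],[0.55714592,-0.00967624]])
a=(TH-np.pi/2)/2
Q=np.array([np.cos(a),np.sin(a),0,0])
def W(x,y,tip): return np.r_[O+RM@np.array([x,y]),tip+.070]
def M(w): return RM.T@(np.array(w)[:2]-O)
def st():
    s=arm.read_state(); print('t %.2f'%s['t'],'mix',M(s['tool_pos']).round(4),'tip %.4f'%(s['tool_pos'][2]-.07),'F',(RM.T@s['ft_force'][:2]).round(2),s['ft_force'][2].round(2),'w %.3f'%s['width'])
E
python3 - <<'E'
from h import *
im,d,p=load('top0')
print(TH,O,RES.round(4))
k=onz(p,323.0,218.9-.3,.178);print('knob',k,M(k))
for q in [(-.09,0,.24),(-.09,0,.16),(0,.06,.16),(.03,-.05,.16)]: print(arm.ik(W(*q),Q))
arm.move_gripper(0.0,5)
arm.movep(W(-.09,M(k)[1],.24),Q); st()
arm.move_linear(W(-.09,M(k)[1],.160),v=.1); st()
snap('side','side1');snap('top','top1')
E
```

```text
0.12089574596555691 [0.52707094 0.04811837] [[ 0.0001 -0.    ]
 [ 0.0001 -0.0001]
 [-0.0001  0.0001]
 [-0.0001 -0.    ]]
knob [0.48946039 0.04226416 0.178     ] [-0.03804206 -0.00127559]
[ 0.3985299   0.10289377 -0.61425057  2.01019355  0.06836846  1.04822735
 -1.69728906]
[ 0.32464549  0.20435695 -0.56578981  2.11087271  0.14372275  0.86264376
 -1.77542619]
[ 0.20380741  0.36605105 -0.60559194  1.91659116  0.25590877  0.93558481
 -1.97402571]
[ 0.22446902  0.37969391 -0.38504126  1.8542882   0.17321583  0.94026158
 -1.68822849]
t 4.03 mix [-0.0898 -0.0021] tip 0.2400 F [0.59 0.27] -0.22 w 0.000
t 4.97 mix [-0.0895 -0.0012] tip 0.1605 F [ 0.16 -0.58] 0.53 w 0.001
```

```bash
python3 - <<'E'
from h import *
a=load('side1')[0][140:300,200:420,::-1];b=load('top1')[0][140:270,230:410,::-1]
a=cv2.resize(a,(400,290));b=cv2.resize(b,(400,290));cv2.imwrite('pics/z1.png',np.hstack([a,b]))
E
```

```text
(no output)
```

View pics/z1.png

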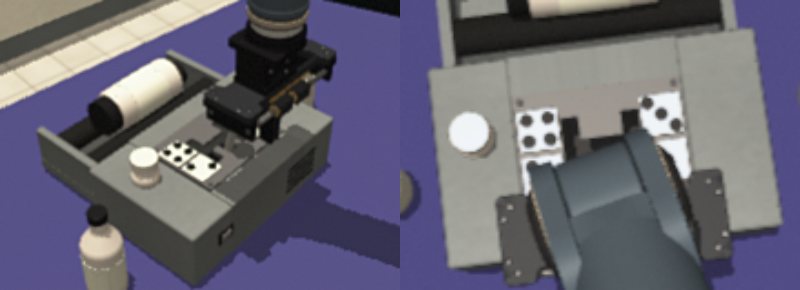

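The closed fingers stand on the near side of the knob, with the gripper body well above the deck. Now I'll push out of park.

```bash
python3 - <<'E'
from h import *
print(arm.move_linear(W(-.070,-.001,.160),v=.05,threshold=12)); st()
for x in(-.06,-.05,-.04,-.032,-.0275,-.025):
    r=arm.move_linear(W(x,-.001,.160),v=.03,threshold=10); print(r); st()
    if r: break
snap('side','side2');snap('top','top2')
E
```

```text
False
t 5.62 mix [-0.0699 -0.0009] tip 0.1598 F [-0.96 -0.24] -0.3 w 0.000
False
t 6.11 mix [-0.0604 -0.0009] tip 0.1599 F [-2.86  0.28] 2.57 w 0.000
False
t 6.59 mix [-0.0497 -0.001 ] tip 0.1600 F [-2.14  0.14] 1.62 w 0.001
False
t 7.08 mix [-0.0396 -0.001 ] tip 0.1600 F [-2.19  0.04] 1.11 w 0.001
False
t 7.49 mix [-0.0316 -0.001 ] tip 0.1600 F [-2.41  0.52] 2.17 w 0.001
False
t 7.79 mix [-0.0273 -0.001 ] tip 0.1600 F [-2.22  1.01] 1.42 w 0.001
False
t 8.04 mix [-0.0249 -0.001 ] tip 0.1600 F [-3.13 -0.06] 1.93 w 0.000
```

```bash
python3 - <<'E'
from h import *
r=arm.move_linear(W(-.020,-.001,.160),v=.02,threshold=6); print(r); st()
arm.move_linear(W(-.05,-.001,.160),v=.1)
arm.move_linear(W(-.05,-.001,.25),v=.15)
arm.move_linear(W(-.09,.08,.25),v=.2); st()
snap('side','side3');snap('top','top3')
a=load('side3')[0][140:300,200:420,::-1];b=load('top3')[0][140:270,230:410,::-1]
a=cv2.resize(a,(400,290));b=cv2.resize(b,(400,290));cv2.imwrite('pics/z3.png',np.hstack([a,b]))
E
```

```text
True
t 8.44 mix [-0.022 -0.001] tip 0.1594 F [-2.28 -1.16] 1.07 w 0.000
t 10.22 mix [-0.0898  0.0792] tip 0.2496 F [0.22 0.45] -0.04 w 0.001
```

View pics/z3.png

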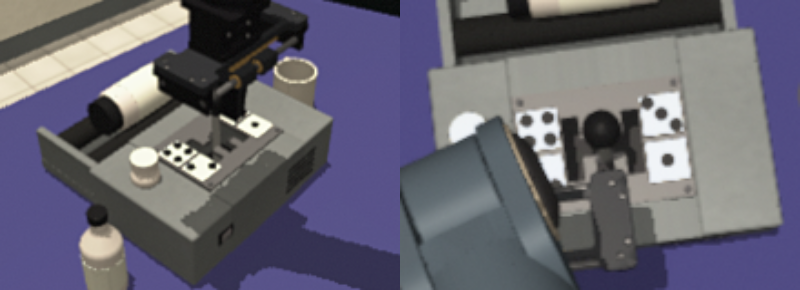

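```bash
cat >> h.py <<'E'
def knob(f,z):
    im,d,p=load(f)
    g=(im.max(2)<45).astype(np.uint8)
    g=cv2.morphologyEx(g,cv2.MORPH_OPEN,cv2.getStructuringElement(cv2.MORPH_ELLIPSE,(9,9)))
    n,l,s,c=cv2.connectedComponentsWithStats(g)
    for i in range(1,n):
        w=onz(p,*c[i],z);m=M(w)
        if abs(m[0])<.08 and abs(m[1])<.09: print('knob?',c[i].round(1),s[i].tolist(),m.round(4),'ztop',atd(p,*c[i],d[int(c[i][1]),int(c[i][0])])[2].round(4))
E
python3 - <<'E'
from h import *
knob('top0',.178);knob('top3',.184)
E
```

```text
knob? [325.9 202.2] [320, 197, 13, 11, 98] [-0.0063 -0.0115] ztop 0.1939
```

```bash
python3 - <<'E'
from h import *
im,d,p=load('top3')
b=im[185:225,295:350,::-1];cv2.imwrite('pics/k3.png',cv2.resize(b,None,fx=12,fy=12,interpolation=cv2.INTER_NEAREST))
for u,v in((320.9,198.3),):print(M(onz(p,u,v,.184)))
# depth-based: points with height .185-.21
pts=[]
for v in range(185,215):
  for u in range(300,345):
    w=atd(p,u,v,d[v,u])
    if .192<w[2]<.206: pts.append(np.r_[u,v,M(w),w[2]])
pts=np.array(pts);print(len(pts),pts.mean(0),pts.max(0))
E
```

```text
[ 0.00302683 -0.00234504]
184 [3.19483696e+02 1.97288043e+02 3.47040876e-03 1.40053131e-04
 1.97706211e-01] [3.27000000e+02 2.05000000e+02 1.93540505e-02 1.58303924e-02
 2.03744724e-01]
```

View pics/k3.png

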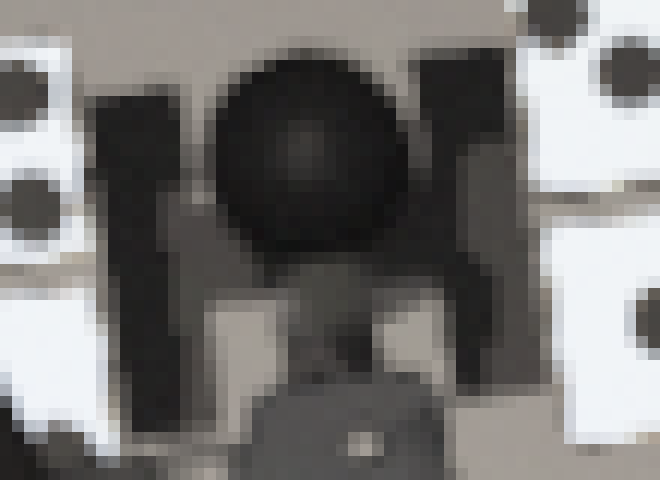

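Knob found at about (+4, 0) mm in the mixer frame, with its top at 204 mm, so it is upright in the lane. Next is the push to the right.

```bash
python3 - <<'E'
from h import *
arm.move_linear(W(.002,.065,.25),v=.2)
arm.move_linear(W(.002,.065,.160),v=.12); st()
for y in(.040,.025,.010,0,-.010,-.016,-.020):
    r=arm.move_linear(W(.002,y,.160),v=.035,threshold=8); print(r); st()
    if r: break
E
```

```text
t 11.83 mix [0.0024 0.0652] tip 0.1608 F [0.47 0.79] 1.11 w 0.000
False
t 12.70 mix [0.002  0.0402] tip 0.1600 F [-0.7  -0.38] -0.04 w 0.000
False
t 13.28 mix [0.002  0.0252] tip 0.1601 F [0.13 2.05] 1.32 w 0.001
False
t 13.85 mix [0.002  0.0094] tip 0.1599 F [0.78 1.52] 1.29 w 0.000
False
t 14.28 mix [ 0.0018 -0.0006] tip 0.1597 F [0.91 1.5 ] -0.45 w 0.001
False
t 14.72 mix [ 0.0019 -0.0105] tip 0.1599 F [1.  0.9] -0.15 w 0.001
False
t 15.04 mix [ 0.002  -0.0164] tip 0.1600 F [-0.45  1.64] -1.06 w 0.000
False
t 15.31 mix [ 0.0019 -0.0203] tip 0.1599 F [-0.3   1.43] -1.51 w 0.000
```

```bash
python3 - <<'E'
from h import *
arm.move_linear(W(.002,.0,.160),v=.1)
arm.move_linear(W(.002,.0,.25),v=.15)
arm.move_linear(W(-.10,.03,.25),v=.2); st()
im,d,p=snap('top','top4')
b=im[185:225,310:365,::-1];cv2.imwrite('pics/k4.png',cv2.resize(b,None,fx=12,fy=12,interpolation=cv2.INTER_NEAREST))
E
```

```text
t 17.09 mix [-0.0992  0.0296] tip 0.2500 F [ 0.23 -0.62] -0.23 w 0.000
```

View pics/k4.png

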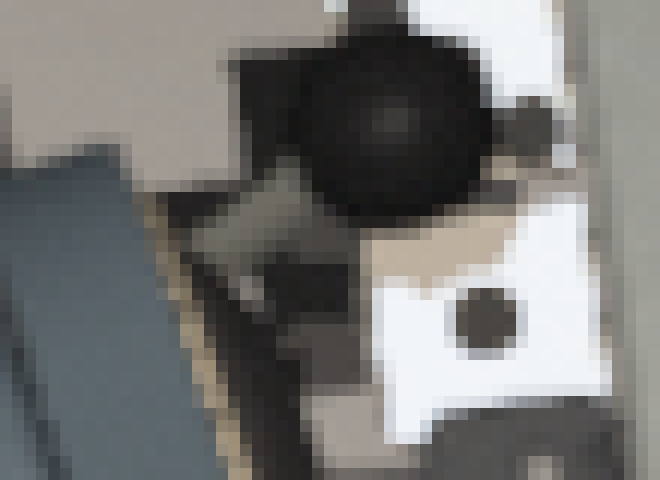

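```bash
python3 - <<'E'
from h import *
im,d,p=load('top4')
print(M(onz(p,342.5,195.1,.177)), M(onz(load('top3')[2],320.4,197.3,.184)))
print(atd(p,342,195,d[195,342]))
E
```

```text
[ 0.00484813 -0.04708025] [ 0.00519951 -0.00159513]
[0.53488923 0.00336351 0.19646338]
```

Knob is at (+5, -47) mm, lined up with the right-hand column. Now I'll push it into the far-right slot.

```bash
python3 - <<'E'
from h import *
arm.move_linear(W(-.045,-.049,.25),v=.2)
arm.move_linear(W(-.045,-.049,.157),v=.12); st()
for x in(-.02,-.01,0,.008,.013,.016,.019,.022):
    r=arm.move_linear(W(x,-.049,.157),v=.03,threshold=8); print(r); st()
    if r: break
arm.move_linear(W(-.03,-.049,.157),v=.1)
arm.move_linear(W(-.03,-.049,.25),v=.15)
arm.move_linear(W(-.10,.03,.25),v=.2); st()
im,d,p=snap('top','top5');snap('side','side5')
b=im[175:215,310:365,::-1];cv2.imwrite('pics/k5.png',cv2.resize(b,None,fx=12,fy=12,interpolation=cv2.INTER_NEAREST))
E
```

```text
t 18.70 mix [-0.0445 -0.0488] tip 0.1577 F [ 0.35 -0.84] 0.05 w 0.000
False
t 19.68 mix [-0.0205 -0.049 ] tip 0.1568 F [-2.54 -0.11] 0.98 w 0.001
False
t 20.17 mix [-0.0099 -0.0493] tip 0.1567 F [-2.27 -0.84] -1.56 w 0.000
False
t 20.65 mix [ 0.     -0.0489] tip 0.1568 F [-2.99 -2.  ] -1.66 w 0.001
False
t 21.07 mix [ 0.0083 -0.0486] tip 0.1570 F [-2.93 -0.93] -2.97 w 0.000
False
t 21.38 mix [ 0.0136 -0.0488] tip 0.1572 F [-3.58  0.6 ] -3.17 w 0.001
False
t 21.63 mix [ 0.0163 -0.0488] tip 0.1571 F [-2.72  0.51] -2.0 w 0.001
False
t 21.88 mix [ 0.0176 -0.0488] tip 0.1568 F [-7.75  1.47] 0.43 w 0.000
False
t 22.13 mix [ 0.0187 -0.0488] tip 0.1565 F [-13.42   1.69] 4.96 w 0.001
t 24.24 mix [-0.0994  0.0291] tip 0.2500 F [0.72 0.47] -0.35 w 0.001
```

View pics/k5.png

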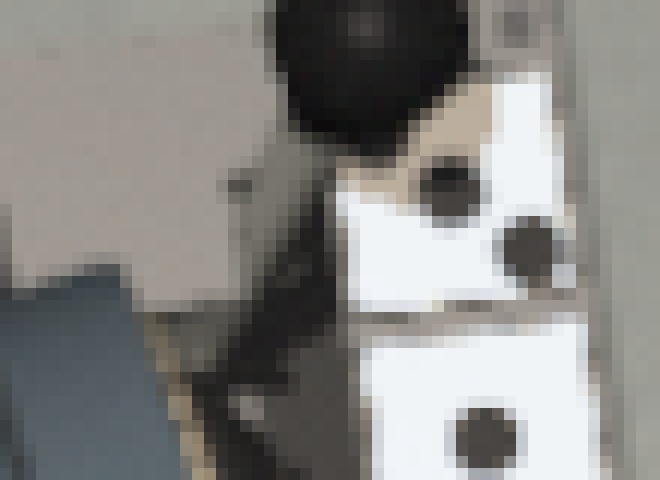

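View pics/side5.png

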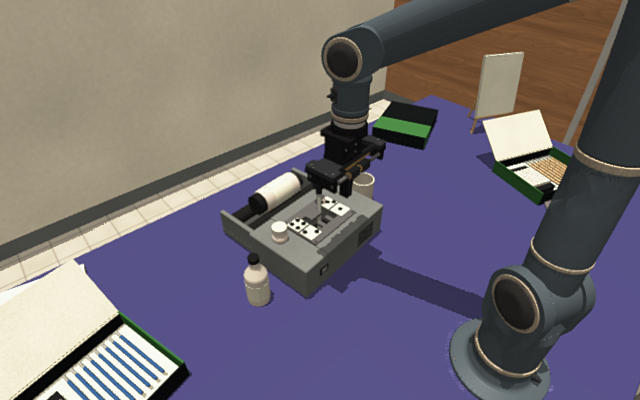

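The knob was driven against the slot's end stop (13 N). I'll back away and check.

```bash
python3 - <<'E'
from h import *
arm.movep(W(-.10,-.25,.30),Q); st()
im,d,p=snap('top','top6')
pts=[]
for v in range(165,200):
  for u in range(325,358):
    w=atd(p,u,v,d[v,u])
    if .178<w[2]<.2: pts.append(np.r_[M(w),w[2]])
pts=np.array(pts);print(len(pts),pts.mean(0),pts.min(0),pts.max(0))
b=im[140:270,210:460,::-1];cv2.imwrite('pics/k6.png',cv2.resize(b,None,fx=3,fy=3))
E
```

```text
t 25.44 mix [-0.0995 -0.2485] tip 0.2997 F [ 0.47 -0.  ] -0.44 w 0.000
187 [ 0.04220944 -0.04632614  0.18491823] [ 0.02727513 -0.06182694  0.17814733] [ 0.05945003 -0.03110225  0.19360863]
```

View pics/k6.png

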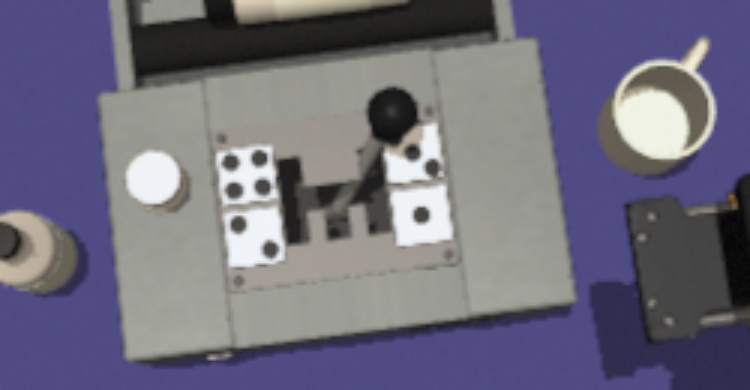

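```bash
python3 - <<'E'
from h import *
arm.pause(.3); st(); arm.hand_in()
E
```

```text
t 25.79 mix [-0.0998 -0.2493] tip 0.3000 F [0.11 0.5 ] 0.39 w 0.000
the job is handed in; nothing more can be done
```

The paint mixer is in speed three, and I handed the job in at 25.8 s of the 48 s allowed. The three-pip tile is the far-right one. With the fingers closed, I pushed the knob out of park, right along the cross lane, and into the far-right slot until it met the end stop.

- **Knob position:** the last top view puts it at about (+42, -46) mm in the mixer frame, roughly 4 mm from the far-right home (+43, -50); the limit is 14 mm.
- **Push force:** the highest wrist reading was about 13 N, at the end stop. I set the last push to stop at an 8 N change, but it didn't report stopping. The arm reached its commanded end instead, still well under the 40 N limit.
- **Bystanders:** the pot, bottle and mug look upright and where they started. I judged this by eye from the pictures and didn't measure it.
- **Arm:** it finished clear of everything, to the right of the mixer, with about zero force on the tool.

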